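# Uncap the connector and snap the cover onto a sealed electronics housing

### The job

Close up the electronics housing that sits in the assembly fixture: pull the red transit cap off its connector and drop the cap in the round steel dish, then fit the white cover over the housing, with its window over the connector, and press it down until the clips at both ends have snapped over it. Keep pressing the cover all the way down onto its foam seal and finish like that, still pressing; leave the calipers, brush and marker pen where they lie.

Things in the scene. Friction and masses are not known exactly. Their poses are not given: they have to be found in the camera images.
- housing: Grey tub, 104 x 54 mm, rim 36 mm above the bench, with a green circuit board, in an aluminium fixture plate (144 x 76 x 8 mm) fixed to the bench. Origin: underside centre of the plate. x runs lengthwise towards the connector end, y across, z up. Black foam seal on the rim; black sprung clips, 16 mm wide (y), stand at both ends, x = +-63 mm, up to z = 44 mm, noses inwards with ramps on top.
- connector_top (a point): Centre of the top of the green connector block, 10 (x) x 22 (y) mm, at x = 32, y = 0, z = 57 mm of the housing. Apart from it and its cap nothing on the housing stands higher than 44 mm.
- cap: Red transit cap, 20 (x) x 32 (y) x 17 mm, 12 g, over the connector, axes parallel to the housing's; origin (underside centre) then at x = 32, y = 0, z = 43 mm of the housing. Sprung noses hold it: pulling straight up takes about 5 N and it comes free after 4 mm; lift 15 mm to clear the connector. Grip it across its 32 mm (y). The cover cannot go on while it is there.
- cover: White cover, about 80 g, lying right way up. Origin: centre of its lower edge; z up, x towards the window end. Skirt 113 (x) x 63 (y) x 14 mm, wall 2.5 mm, 2 mm clear of the tub all round; a lug 4.5 mm long at each end. Upper face of the top plate at z = 17 mm; raised block on it. Fitted, its axes are parallel to the housing's, window end to connector end; turned round it does not go on.
- cover_block_top (a point): Centre of the flat top of the cover's raised block, at x = -4, y = 0, z = 41 mm of the cover. The block is 44 (x) x 36 (y) mm and 24 mm high above the plate: grip it across its 36 mm (y), press on its top.
- cover_window (a point): Centre of the cover's window, 15 (x) x 27 (y) mm, at x = 32, y = 0, z = 17 mm of the cover; the connector comes up through it.
- cover_seat (a point): Where the cover's origin lies when pressed fully home: x = 0, y = 0, z = 22 mm of the housing. The cover comes down straight: its origin is about 11 mm above this point where it rests loosely on the clips' ramps, 5 mm above where it meets the seal, 3 mm above when clipped and let go.
- dish: Round open steel parts dish, 120 mm across the rim, 26 mm high, floor 4 mm thick and 100 mm across, held to the bench. Origin: underside centre, on the bench.
- seal (a joint): Compression of the foam seal, m: 0 free (its top at z = 41 mm of the housing), 0.002 when the cover is clipped and let go, 0.005 pressed fully home. Spring of 3 N per mm: pressing fully home takes about 15 N.
- clip_near (a joint): Opening of the clip at the housing's -x end (away from the connector), rad: 0 home, 0.05 to 0.1 while the cover's lug pushes it outwards; then it snaps back over the lug. Pushing the cover past both clips takes about 6 to 12 N in all, then the force drops.
- clip_far (a joint): The same for the clip at the connector end (+x).
- calipers: Calipers, 72 x 200 x 17 mm, lying on the bench; leave them.
- esd_brush: Black brush, 28 x 157 x 10 mm, lying on the bench; leave it.
- marker_pen: White and black marker pen, 12 x 130 x 13 mm, lying on the bench; leave it.
There are look-alikes about, which are no part of the job. Of the things shaped like the cap, the red one is meant.

How it is judged:
By the outcome, as a careful person would: the job done as asked, in the order asked, and still so for the second after the job is handed in, while the arm keeps its last pose, push and grip.
It also fails if it takes over 54 s, if anything falls off the work surface, if the arm or the gripper's body presses on something with over 40 N, if the wrist force passes 120 N, or if a joint passes its speed limit or range.

### The arm

A 6-joint arm with a two-finger parallel gripper is mounted at the origin on a cart in front of the work surface, level with it; the furniture and walls round the work are solid. World frame = base frame: x ahead of the robot, y to its left, z up, the work surface at z = 0. Lengths are in m, angles in rad, forces in N, time in s.
With the tool pointing down it reaches from about 0.35 to 0.8 m from the base axis. Payload 7.3 kg.
Tool frame: the origin (TCP) lies between the finger pads; the fingertips stand 19 mm ahead of it and the grasp point (between the pads) is the TCP; z points along the fingers, y is the direction in which the jaws open and shut (so a half turn about z gives the same grasp; the last joint's range is limited). The gripper opens to 85 mm and grips with 20 to 120 N. Pads are 22 mm wide; open, the fingers measure 114 mm over their backs; the gripper's body (76 mm by 85 mm) begins 54 mm behind the grasp point. The pads swing forward as they close: fully open they stand 13 mm farther back than shut.
Start: joints at [0.981, 0.342, 1.524, -0, 1.275, -0.146], TCP at [0.225, 0.474, 0.25] pointing down, gripper open.
Joint ranges: [-2.53, 2.53], [-0.77, 2.02], [0.04, 2.7], [-1, 4.14], [0.28, 2.66], [-3.11, 3.11]. Speed limits (rad/s): [2.57, 2.57, 3.14, 3.14, 3.14, 3.14].

### API

Orientations are given as [roll, pitch, yaw] about the fixed x, y, z axes, in that order (R = Rz(yaw) Ry(pitch) Rx(roll)).
In Python, from station import status, optics, bot gives the robot as it stands.
- The arm moves only by the tool drive_tool, never from a script. Its argument "deltas" is text: rows parted by semicolons, each of 4 numbers parted by spaces: the shift along the tool's x, y, z in units of 50 mm (1.0 is 50 mm), then the turn about the tool's z in units of 10 degrees (1.0 is 10 degrees). In form: tx ty tz spin; .... A call has 1 to 20 rows; each row shifts and turns the commanded pose from where the row before left it, along the tool's axes as they then stand; what a row does not reach is not made up. A row lasts 1/8 s, in which the tool goes at most 62.5 mm and 10.7 degrees, less where a joint would pass 70% of its speed; a pose out of reach is approached as far as the arm can. A call is refused whole if a number of a shift passes 1 or a number of a turn 1, either way. A call with a gripper value outside its range is refused whole. "gripper" is the opening, from -1 (shut) to 1 (fully open), set as the call begins (left out, the last holds). The fingers move at their own pace and stop on an object; the grip force is fixed at half the most. Time passes only in rows, so rows that do not move let the fingers close. It gives the time, the measured TCP pose, the force and the opening at its end, in the units of the state.
- status.sense(): the state, without advancing time (a new reading comes with each control period).
- optics.snapshot(name): name is "scene" or "top" or "wrist"; returns (picture, depth): 400x640x3 uint8, red, green, blue; 400x640 float32, m along the optical axis (not along the pixel's ray), 0 where there is no reading.
- optics.calibration(name): a dict with "intrinsics" (3x3 intrinsics, pixels), "dist_coeffs" ([k1, k2, p1, p2, k3] as OpenCV has them; the pictures are not rectified), "T" (4x4, takes a point from camera to world coordinates); the wrist camera has in their place "tool_from_camera" (4x4, takes a point from camera to tool coordinates, whose origin is the TCP and whose axes are the flange's). Camera axes: x right, y up, looking along -z (the intrinsics and any distortion apply to the point x, -y, -z); pixel columns grow to the right and rows downward; lengths in m; the calibration is good to about 2 mm. A picture is of the moment at which its call begins: read the wrist's pose just before it. calibration takes no time and is no camera call.
- bot.close_job(): hands the job in, once; it reports no verdict.
The state is a dict: "t": time; "qpos": joint angles; "dq": joint speeds; "tau": joint torques, N m; "tool_pos": TCP position; "ee_rot": TCP orientation; "ft_force": force on the tool from outside, world axes, zero at the start; "moment": the same for the moment, N m; "width": finger opening in m.
Only numpy, scipy, OpenCV 4.12 (cv2) and the standard library are available. Lean on these libraries where they do the work, as an engineer would, in place of code of your own. Each camera call takes 0.05 s, during which the arm holds its last target.

## Working session

There is one attempt and no reset: what is moved stays moved. The work goes in short steps, Python scripts to look and compute and a tool call to move; the robot and the scene stay as the last step left them, time stands still between calls to the robot, and variables do not carry over. Pictures are saved under pics/ and viewed, and the job is handed in when it is done.

Besides the shell and the picture viewer there is one more tool, called as name(argument=value, ...) on one line, values as JSON. drive_tool: Moves the arm, as the interface text tells. Its arguments: {"type":"object","properties":{"deltas":{"type":"string"},"gripper":{"type":"number"}},"required":["deltas"]}

```bash
mkdir -p pics; ls; cat > h.py <<'E'
import numpy as np, cv2
from station import status, optics, bot
def cal(name):
    return optics.calibration(name)
E
python3 - <<'E'
from h import *
import cv2
for n in ("scene","top"):
    p,d=optics.snapshot(n); cv2.imwrite(f"pics/{n}0.png",p[:,:,::-1]); np.savez(f"{n}0.npz",p=p,d=d)
    print(n,cal(n))
print(cal("wrist")); print(status.sense())
E
```

```text
pics
scene {'intrinsics': array([[484.41604845,   0.        , 316.05884992],
       [  0.        , 484.41604845, 203.02572232],
       [  0.        ,   0.        ,   1.        ]]), 'dist_coeffs': array([-0.15004464,  0.        ,  0.        ,  0.        ,  0.        ]), 'T': array([[ 0.37435023,  0.72004254, -0.584295  , -0.10150753],
       [-0.92725819,  0.29567587, -0.22971292, -0.12725061],
       [ 0.00735886,  0.62778541,  0.77835168,  1.02220869],
       [ 0.        ,  0.        ,  0.        ,  1.        ]])}
top {'intrinsics': array([[476.70824135,   0.        , 320.48021318],
       [  0.        , 476.70824135, 191.76898604],
       [  0.        ,   0.        ,   1.        ]]), 'dist_coeffs': array([0.04356628, 0.        , 0.        , 0.        , 0.        ]), 'T': array([[ 0.06736378,  0.97790517, -0.19789795,  0.3871305 ],
       [-0.99771955,  0.06518545, -0.01750887,  0.16114741],
       [-0.00422195,  0.19862612,  0.98006624,  1.09004621],
       [ 0.        ,  0.        ,  0.        ,  1.        ]])}
{'intrinsics': array([[299.29914546,   0.        , 319.24244709],
    
[... 511 characters left out ...]
000000e+00,
         1.00000000e+00]])}
{'t': 0.1, 'qpos': array([ 9.80999661e-01,  3.42618833e-01,  1.52492093e+00,  7.32813909e-06,
        1.27542530e+00, -1.45987563e-01]), 'dq': array([ 1.25389968e-03, -2.95314582e-03, -1.04410055e-04, -1.02464928e-03,
        4.62183904e-04,  9.33623111e-05]), 'tau': array([ 2.70698409e-03, -4.34445548e+01, -2.46490753e+01,  7.00925014e-06,
        4.68172642e-03,  1.77734955e-05]), 'tool_pos': array([0.22520747, 0.47386794, 0.2497134 ]), 'ee_rot': array([-3.14023586e+00, -2.06577300e-04,  2.69778127e+00]), 'ft_force': array([-0.44179923,  0.51853358, -0.17988237]), 'moment': array([-0.0728988 , -0.01278829,  0.00789083]), 'width': 0.08525837556270509}
```

View pics/scene0.png

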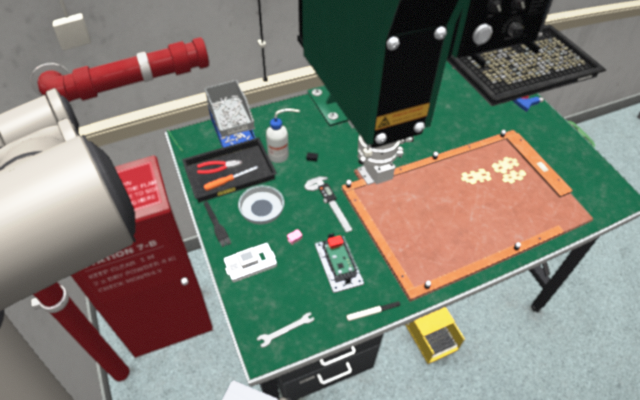

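View pics/top0.png

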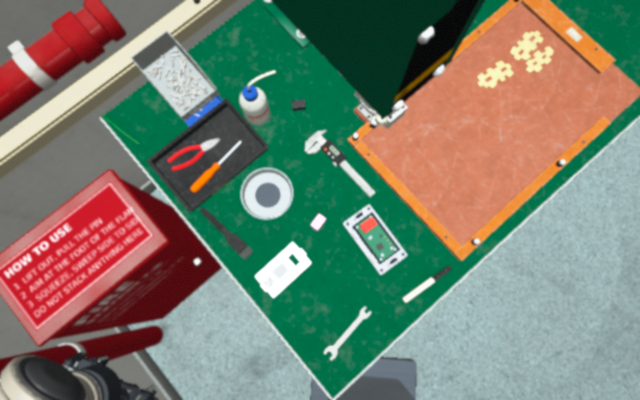

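```bash
cat >> h.py <<'E'
def ray(name,uv,T=None):
    c=cal(name)
    T=c["T"] if T is None else T
    q=cv2.undistortPoints(np.array(uv,float).reshape(-1,1,2),c["intrinsics"],c["dist_coeffs"]).reshape(-1,2)
    d=np.c_[q[:,0],-q[:,1],-np.ones(len(q))]@T[:3,:3].T
    return T[:3,3],d
def onplane(name,uv,z,T=None):
    o,d=ray(name,uv,T); s=(z-o[2])/d[:,2]
    return o+s[:,None]*d
def proj(name,P,T=None):
    c=cal(name); T=c["T"] if T is None else T
    P=np.atleast_2d(P); q=(P-T[:3,3])@T[:3,:3]; q=q*[1,-1,-1]
    return cv2.projectPoints(q.reshape(-1,1,3),np.zeros(3),np.zeros(3),c["intrinsics"],c["dist_coeffs"])[0].reshape(-1,2)
def wristT(s):
    from scipy.spatial.transform import Rotation as R
    T=np.eye(4);T[:3,:3]=R.from_euler("xyz",s["ee_rot"]).as_matrix();T[:3,3]=s["tool_pos"]
    return T@cal("wrist")["tool_from_camera"]
def backproj(name,d,uv,T=None):
    o,r=ray(name,uv,T); uv=np.round(uv).astype(int).reshape(-1,2)
    return o+r*d[uv[:,1],uv[:,0]][:,None]
E
python3 - <<'E'
from h import *
f=np.load("top0.npz");p=f["p"]
c=p[160:310,230:430]; cv2.imwrite("pics/topc.png",cv2.resize(c,None,fx=4,fy=4,interpolation=cv2.INTER_CUBIC)[:,:,::-1])
f=np.load("scene0.npz");p=f["p"]
c=p[170:320,210:410]; cv2.imwrite("pics/scenec.png",cv2.resize(c,None,fx=4,fy=4,interpolation=cv2.INTER_CUBIC)[:,:,::-1])
E
```

```text
(no output)
```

View pics/topc.png

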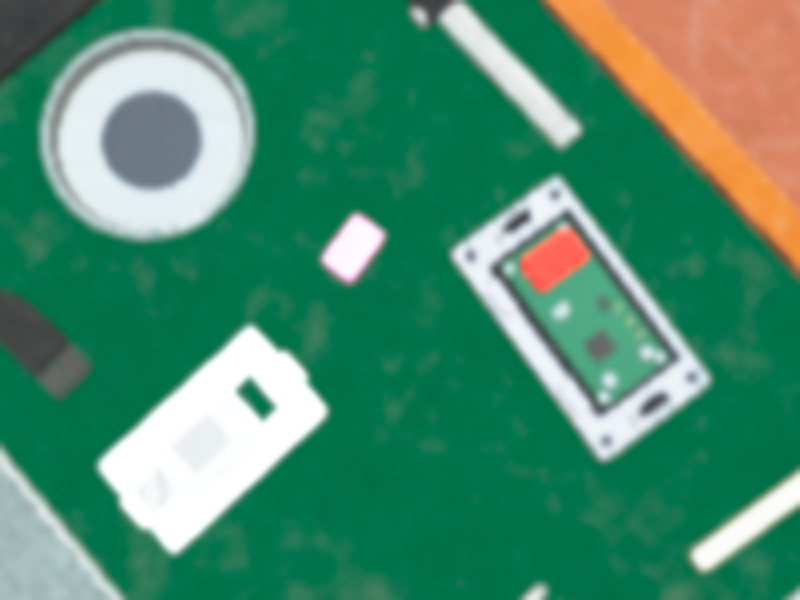

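View pics/scenec.png

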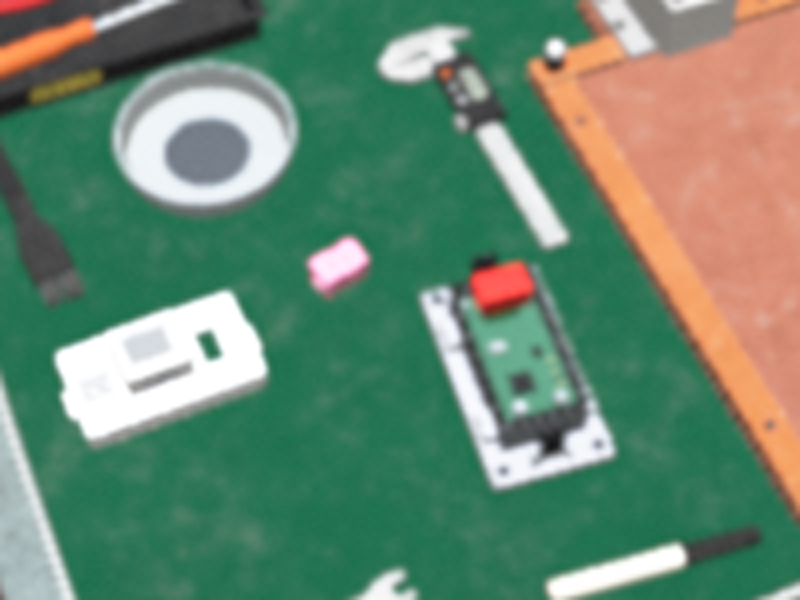

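```bash
cat > m.py <<'E'
from h import *
def rect(name,mask,z,lo=30):
    cs,_=cv2.findContours(mask.astype(np.uint8),cv2.RETR_EXTERNAL,cv2.CHAIN_APPROX_NONE)
    for c in cs:
        if cv2.contourArea(c)<lo: continue
        w=onplane(name,c.reshape(-1,2),z)[:,:2]
        r=cv2.minAreaRect((w*1000).astype(np.float32))
        print(name,"px",c.reshape(-1,2).mean(0).round(),"ctr",np.round(r[0],1),"size",np.round(r[1],1),"ang",round(r[2],1))
for n in ("top","scene"):
    f=np.load(n+"0.npz");p=f["p"].astype(int);d=f["d"]
    R,G,B=p[...,0],p[...,1],p[...,2]
    m=np.zeros(R.shape,bool); m[170:320,210:440]=1
    print("red");rect(n,m&(R>200)&(G<130)&(B<120),0.060)
    print("white z=.017");rect(n,m&(R>205)&(G>205)&(B>205),0.017,100)
    print("plate z=.008");rect(n,m&(R>150)&(G>150)&(B>150),0.008,100)
    print("dish z=.026");rect(n,m&(R>120)&(G>120)&(B>120),0.026,500)
    # depth world
    vv,uu=np.mgrid[0:400,0:640]; uv=np.c_[uu.ravel(),vv.ravel()]
    W=backproj(n,d,uv).reshape(400,640,3)
    np.save(n+"W.npy",W); print("valid",(d[m]>0).mean(), "bench z",np.median(W[...,2][m&(G>R+40)&(d>0)]))
E
python3 m.py
```

```text
red
top px [368. 224.] ctr [529.8  71.2] size [20.3 34.7] ang 40.4
white z=.017
top px [418. 290.] ctr [399.5 -48.7] size [11.  78.2] ang 38.7
top px [282. 269.] ctr [423.6 251.9] size [ 65.3 122.4] ang 46.3
top px [318. 221.] ctr [535.  181.5] size [20.  31.9] ang 57.1
top px [374. 239.] ctr [504.7  52.1] size [140.5  73.1] ang 39.5
top px [267. 195.] ctr [588.6 302.3] size [102.8 101. ] ang 4.6
top px [360. 181.] ctr [635.8  91.8] size [80.2 13.3] ang 47.6
plate z=.008
top px [432. 312.] ctr [349.6 -84.5] size [30.9 64.2] ang 46.8
top px [418. 290.] ctr [399.6 -50.4] size [14.4 82.5] ang 38.4
top px [229. 294.] ctr [352.7 381.5] size [203.4  95.5] ang 44.9
top px [283. 269.] ctr [423.7 252.5] size [ 67.3 124.2] ang 46.3
top px [318. 221.] ctr [536.  181.7] size [23.9 36.3] ang 57.3
top px [374. 239.] ctr [505.9  51. ] size [145.4  77.6] ang 39.6
top px [360. 181.] ctr [637.8  91.2] size [84.1 16.8] ang 47.6
top px [262. 189.] ctr [592.6 304.9] size [113.2 118.3] ang 3.8
dish z=.026
top px [229. 294.] ctr [354.4 378.2] size [201.8  95. ] ang 44.7
top px [283. 269.] ctr [423.2 251. ]
[... 1005 characters left out ...]
.1] size [107.7  18.7] ang 46.3
scene px [260. 201.] ctr [600.7 309.7] size [116.4 121.5] ang 17.3
scene px [315. 183.] ctr [725.4 201.5] size [44.4 56.1] ang 22.4
scene px [366. 176.] ctr [805.   78.1] size [58.5 23.5] ang 45.7
dish z=.026
scene px [420. 268.] ctr [ 553.3 -148.2] size [ 87.2 101.8] ang 29.8
scene px [337. 271.] ctr [495.4  47.9] size [145.8  78.5] ang 39.8
scene px [249. 261.] ctr [418.  248.3] size [ 76.8 125.6] ang 47.3
scene px [412. 233.] ctr [653.1 -83.6] size [ 75.9 157.9] ang 61.7
scene px [261. 203.] ctr [591.9 303.7] size [123.1 119.7] ang 24.4
scene px [399. 192.] ctr [765.2 -27.3] size [166.5 222.6] ang 22.6
valid 0.9958550724637681 bench z -0.0004033401917747925
```

```bash
cat >> h.py <<'E'
def go(x,y,z,yaw):
    """print shift in the current tool axes (units) and spin"""
    from scipy.spatial.transform import Rotation as R
    s=status.sense(); M=R.from_euler("xyz",s["ee_rot"])
    v=M.inv().apply(np.array([x,y,z])-s["tool_pos"])/0.05
    a=-((yaw-np.degrees(s["ee_rot"][2])+180)%360-180)/10
    print("shift units",v.round(2),"spin units",round(a,2),"yaw now",np.degrees(s["ee_rot"][2]).round(2), "pos",s["tool_pos"].round(4),"t",s["t"],"F",s["ft_force"].round(1),"w",round(s["width"],4))
E
python3 - <<'E'
from h import *
for n in ("scene","top"):
    W=np.load(n+"W.npy"); 
    for zlo in (0.06,0.15,0.3,0.5):
        m=(W[...,2]>zlo)&(W[...,0]>0.3)&(W[...,0]<1.0)&(abs(W[...,1])<0.6)
        P=W[m]; print(n,zlo,len(P), P.min(0).round(2),P.max(0).round(2))
W=np.load("topW.npy");print(W[20:120:20,340:460:20].round(2))
go(.4237,.252,.15,136.2)
E
```

```text
scene 0.06 21901 [ 0.52 -0.23  0.06] [1.  0.6 0.6]
scene 0.15 18458 [ 0.7  -0.23  0.15] [1.  0.6 0.6]
scene 0.3 13481 [ 0.7  -0.07  0.3 ] [1.  0.6 0.6]
scene 0.5 3341 [ 0.7  -0.07  0.5 ] [0.84 0.19 0.6 ]
top 0.06 20702 [ 0.39 -0.06  0.06] [1.   0.6  1.09]
top 0.15 15618 [ 0.39 -0.06  0.15] [0.95 0.6  1.09]
top 0.3 11600 [ 0.39 -0.06  0.3 ] [0.9  0.25 1.09]
top 0.5 3202 [0.39 0.   0.5 ] [0.78 0.16 1.09]
[[[ 0.81  0.16  0.39]
  [ 0.78  0.13  0.45]
  [ 0.75  0.11  0.49]
  [ 0.73  0.08  0.53]
  [ 0.71  0.06  0.56]
  [ 0.76  0.02  0.48]]

 [[ 0.81  0.16  0.34]
  [ 0.77  0.13  0.4 ]
  [ 0.75  0.1   0.45]
  [ 0.72  0.08  0.49]
  [ 0.73  0.05  0.49]
  [ 0.78  0.    0.4 ]]

 [[ 0.8   0.16  0.27]
  [ 0.77  0.12  0.34]
  [ 0.74  0.1   0.4 ]
  [ 0.72  0.07  0.45]
  [ 0.76  0.03  0.38]
  [ 0.81 -0.03  0.28]]

 [[ 0.89  0.15 -0.  ]
  [ 0.77  0.12  0.27]
  [ 0.74  0.09  0.34]
  [ 0.72  0.06  0.37]
  [ 0.78  0.01  0.26]
  [ 0.9  -0.09  0.01]]

 [[ 0.84  0.15 -0.  ]
  [ 0.8   0.11  0.11]
  [ 0.73  0.08  0.28]
  [ 0.75  0.04  0.23]
  [ 0.84 -0.04  0.01]
  [ 0.85 -0.09  0.01]]]
shift units [-5.49 -2.3   2.  ] spin units 1.84 yaw now 154.57 pos [0.2252 0.4739 0.2497] t 0.1 F [-0.4  0.5 -0.2] w 0.0853
```

drive_tool(deltas="-0.78 -0.33 0.28 0; -0.78 -0.33 0.28 0; -0.78 -0.33 0.28 0; -0.78 -0.33 0.29 0; -0.78 -0.33 0.29 0; -0.79 -0.33 0.29 0; -0.8 -0.32 0.29 0; 0 0 0 0.92; 0 0 0 0.92; 0 0 0 0; 0 0 0 0", gripper=0.4)

```text
t: 1.48
tool_pos: [0.4238, 0.2525, 0.1502]
ee_rot: [-3.141, -0.0, 2.38]
ft_force: [-0.2, -0.3, -0.6]
width: 0.0599
```

```bash
cat > w.py <<'E'
import sys
from h import *
k=sys.argv[1]
s=status.sense(); p,d=optics.snapshot("wrist")
np.savez(f"w{k}.npz",p=p,d=d,T=wristT(s))
cv2.imwrite(f"pics/w{k}.png",p[:,:,::-1]); print(s["tool_pos"],np.degrees(s["ee_rot"]),s["t"],s["width"],s["ft_force"])
E
python3 w.py 1
```

```text
[0.42377984 0.25249447 0.15020058] [-1.79987748e+02 -8.43380962e-03  1.36360777e+02] 1.475 0.059914708642778064 [-0.18090447 -0.31192435 -0.63975469]
```

View pics/w1.png

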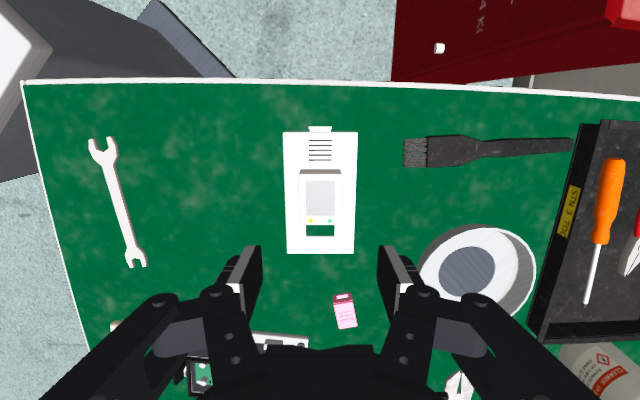

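```bash
cat > z.py <<'E'
import sys
from h import *
k=sys.argv[1];x0,y0,x1,y1=map(int,sys.argv[2:6]);f=int(sys.argv[6])
p=np.load(f"w{k}.npz")["p"][y0:y1,x0:x1]
cv2.imwrite(f"pics/w{k}z.png",cv2.resize(p,None,fx=f,fy=f,interpolation=cv2.INTER_NEAREST)[:,:,::-1])
E
python3 z.py 1 270 115 370 265 4
```

```text
(no output)
```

View pics/w1z.png

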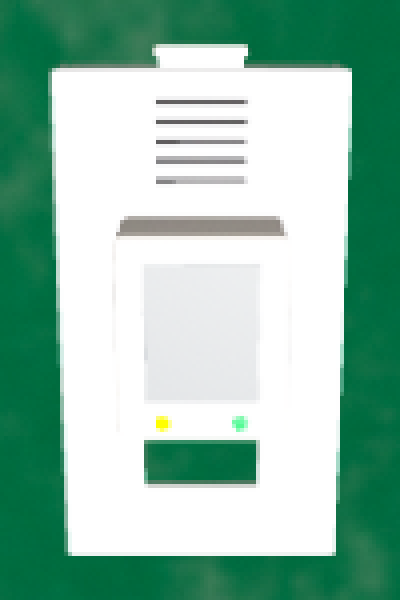

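```bash
cat > c1.py <<'E'
from h import *
T=np.load("w1.npz")["T"]
def px(x,y): return [270+x/4-.5+.0,115+y/4-.5]
s=status.sense()
from scipy.spatial.transform import Rotation as R
M=R.from_euler("xyz",s["ee_rot"])
def show(n,z,pts):
    P=onplane("wrist",[px(*q) for q in pts],z,T); q=M.inv().apply(P-s["tool_pos"])*1000
    print(n,"tool xy",q[:,:2].round(1).tolist(),"mean world",(P.mean(0)*1000).round(1))
show("plate",.017,[(50,68),(350,68),(335,555),(68,555)])
show("window",.017,[(144,484),(258,484)])
show("block",.041,[(116,236),(288,236)])
E
python3 c1.py
```

```text
plate tool xy [[54.7, -31.4], [54.7, 32.2], [-60.0, 32.9], [-60.0, -31.4]] mean world [426.1 251.1  17. ]
window tool xy [[-41.3, -12.8], [-41.3, 14.1]] mean world [454.1 224.5  17. ]
block tool xy [[23.7, -16.4], [23.7, 18.0]] mean world [407.2 269.5  41. ]
```

```bash
python3 -c "
from h import *
go(.506,.051,.15,219.7)"
```

```text
shift units [-3.97 -1.78  0.  ] spin units -8.34 yaw now 136.33 pos [0.4238 0.2525 0.1503] t 1.525 F [-0.6  0.2  0.2] w 0.0594
```

drive_tool(deltas="-0.8 -0.36 0 0; -0.8 -0.36 0 0; -0.8 -0.36 0 0; -0.8 -0.35 0 0; -0.77 -0.35 0 0; 0 0 0 -0.93; 0 0 0 -0.93; 0 0 0 -0.93; 0 0 0 -0.93; 0 0 0 -0.93; 0 0 0 -0.93; 0 0 0 -0.93; 0 0 0 -0.93; 0 0 0 -0.9; 0 0 0 0; 0 0 0 0")

```text
t: 3.52
tool_pos: [0.5055, 0.0509, 0.1503]
ee_rot: [3.142, 0.0, -2.453]
ft_force: [-0.1, -0.3, -0.3]
width: 0.0599
```

```bash
python3 w.py 2; python3 z.py 2 250 100 390 290 4
```

```text
[0.50547229 0.05089899 0.15030746] [ 1.79997137e+02  5.86262307e-03 -1.40547249e+02] 3.525 0.059878828084398594 [-0.07654096 -0.32154457 -0.321212  ]
```

View pics/w2.png

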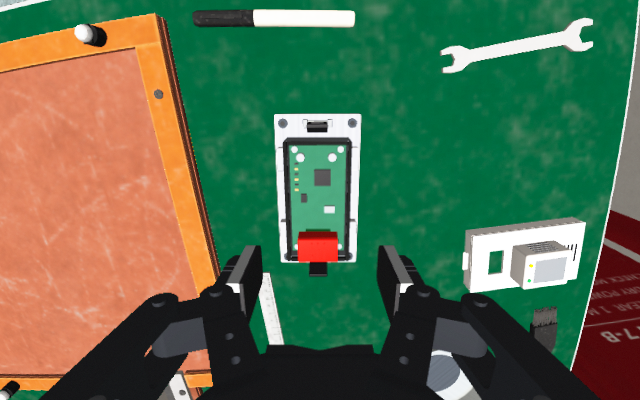

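View pics/w2z.png

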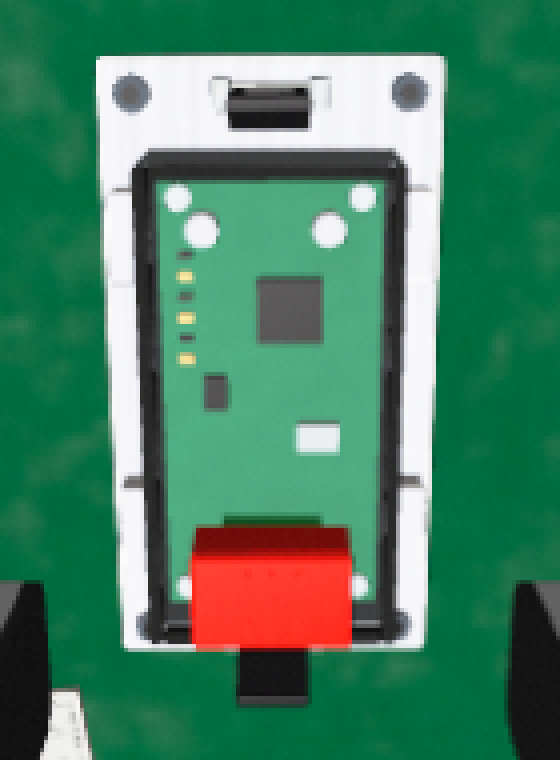

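```bash
cat > c2.py <<'E'
from h import *
from scipy.spatial.transform import Rotation as R
T=np.load("w2.npz")["T"]
def px(x,y): return [250+x/4-.5,100+y/4-.5]
s=status.sense()
M=R.from_euler("xyz",s["ee_rot"])
def show(n,z,pts):
    P=onplane("wrist",[px(*q) for q in pts],z,T); q=M.inv().apply(P-s["tool_pos"])*1000
    print(n,"tool xy",q[:,:2].round(1).tolist(),"mean",q.mean(0).round(1),"world",(P.mean(0)*1000).round(1))
show("plate",.008,[(97,56),(444,56),(427,650),(124,650)])
show("sealnear",.041,[(133,168),(405,168)])
show("cap",.060,[(192,558),(352,558),(352,648),(192,648)])
show("holes",.008,[(132,92),(409,92)])
p=np.load("w2.npz")["p"].astype(int)
m=(p[...,0]>150)&(p[...,1]<80)&(p[...,2]<80); m[:200]=0;m[300:]=0;m[:,:280]=0;m[:,360:]=0
v,u=np.nonzero(m);print("red",u.min(),u.max(),v.min(),v.max(),[ (u[v==r].min(),u[v==r].max()) for r in range(v.min(),v.max()+1,4)])
E
python3 c2.py
```

```text
plate tool xy [[69.7, -39.9], [69.6, 35.0], [-74.5, 36.5], [-74.4, -39.8]] mean [ -2.4  -2.1 142.3] world [508.7  50.8   8. ]
sealnear tool xy [[49.4, -29.0], [49.3, 23.8]] mean [ 49.4  -2.6 109.3] world [469.   17.5  41. ]
cap tool xy [[-24.5, -17.9], [-24.6, 13.6], [-44.6, 14.0], [-44.5, -18.4]] mean [-34.6  -2.2  90.3] world [533.6  71.2  60. ]
holes tool xy [[62.0, -32.6], [61.9, 27.7]] mean [ 62.   -2.5 142.3] world [459.2   9.5   8. ]
red 297 337 237 261 [(np.int64(323), np.int64(336)), (np.int64(298), np.int64(337)), (np.int64(298), np.int64(336)), (np.int64(298), np.int64(336)), (np.int64(297), np.int64(337)), (np.int64(298), np.int64(337)), (np.int64(310), np.int64(326))]
```

drive_tool(deltas="-0.34 -0.02 0 0; -0.35 -0.02 0 0; 0 0 0.4 0; 0 0 0.4 0; 0 0 0.4 0; 0 0 0.3 0; 0 0 0 0; 0 0 0 0")

```text
t: 4.58
tool_pos: [0.5339, 0.0712, 0.0759]
ee_rot: [-3.141, 0.001, -2.451]
ft_force: [-0.6, 0.1, -0.9]
width: 0.0602
```

```bash
python3 w.py 3; python3 z.py 3 220 180 420 330 4
```

```text
[0.53385994 0.07122033 0.0758957 ] [-1.79962401e+02  5.22030206e-02 -1.40442165e+02] 4.575 0.06018528607691071 [-0.64487466  0.12225989 -0.87466612]
```

View pics/w3z.png

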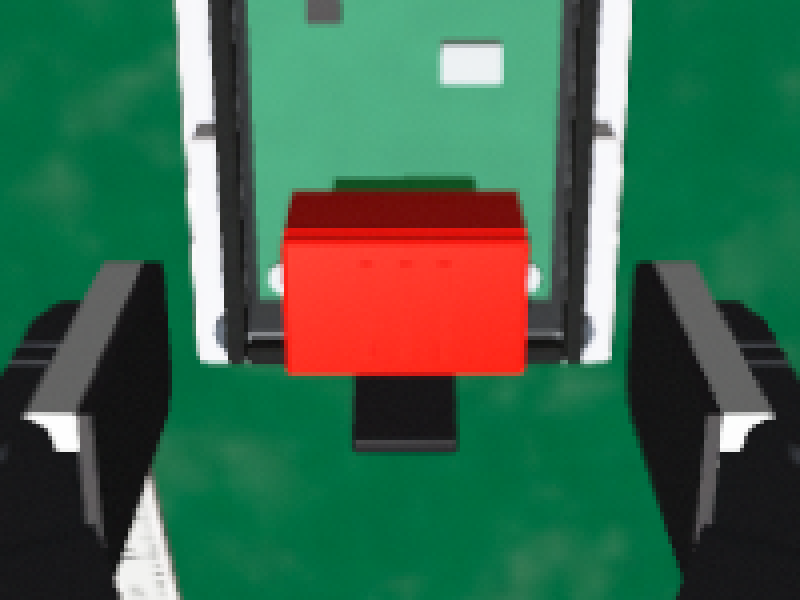

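```bash
cat > c3.py <<'E'
from h import *
from scipy.spatial.transform import Rotation as R
T=np.load("w3.npz")["T"]
def px(x,y): return [220+x/4-.5,180+y/4-.5]
s=status.sense()
M=R.from_euler("xyz",s["ee_rot"])
def show(n,z,pts):
    P=onplane("wrist",[px(*q) for q in pts],z,T); q=M.inv().apply(P-s["tool_pos"])*1000
    print(n,"tool xy",q[:,:2].round(1).tolist(),"mean",q.mean(0).round(1),"world",(P.mean(0)*1000).round(1))
show("plate",.008,[(200,362),(612,362)])
show("plate",.008,[(178,0),(631,0)])
show("cap",.060,[(284,238),(528,238),(527,375),(287,375)])
p=np.load("w3.npz")["p"].astype(int)
for r in (200,215,230,245,260): 
    print(r, p[r,255:310,0][::1].tolist()[25:45] if r>235 else '')
E
python3 c3.py
```

```text
plate tool xy [[-39.0, -37.3], [-39.0, 38.4]] mean [-39.    0.5  68.1] world [563.8  96.5   8. ]
plate tool xy [[29.4, -37.4], [29.3, 37.8]] mean [29.3  0.2 68. ] world [511.3  52.7   8. ]
cap tool xy [[10.5, -15.6], [10.4, 15.9], [-9.8, 16.5], [-9.8, -15.8]] mean [ 0.3  0.2 16.1] world [533.6  71.2  60. ]
200 
215 
230 
245 [28, 57, 57, 59, 73, 79, 80, 80, 81, 89, 184, 254, 255, 255, 255, 255, 255, 255, 255, 255]
260 [41, 26, 54, 62, 62, 63, 63, 63, 63, 63, 109, 237, 255, 255, 255, 255, 255, 255, 255, 255]
```

```bash
python3 - <<'E'
from h import *
T=np.load("w3.npz")["T"]
s=status.sense();print(s["tool_pos"],np.degrees(s["ee_rot"]),s["t"],s["dq"].round(4))
print((wristT(s)-T)[:3].round(4))
E
```

```text
[0.53394773 0.07123197 0.07606812] [-1.79946317e+02  6.98916521e-02 -1.40437790e+02] 4.625 [ 0.0013 -0.0034  0.0012 -0.0007 -0.0021 -0.0008]
[[-0.0001  0.0002 -0.0004  0.    ]
 [-0.     -0.0001  0.      0.    ]
 [-0.0003 -0.0003 -0.0001  0.0001]]
```

```bash
python3 - <<'E'
from h import *
T=np.load("w3.npz")["T"]
c=cal("wrist"); print(c)
q=cv2.undistortPoints(np.array([[[290.5,239.]],[[351.5,239.]]]),c["intrinsics"],c["dist_coeffs"]).reshape(-1,2);print(q)
X=c["tool_from_camera"];d=np.c_[q[:,0],-q[:,1],-np.ones(2)]@X[:3,:3].T
print(d, X[:3,3]+d*((.016+.1252)/d[:,2])[:,None])
E
```

```text
{'intrinsics': array([[299.29914546,   0.        , 319.24244709],
       [  0.        , 299.29914546, 199.00966049],
       [  0.        ,   0.        ,   1.        ]]), 'dist_coeffs': array([-0.05557573,  0.        ,  0.        ,  0.        ,  0.        ]), 'tool_from_camera': array([[-1.00152420e-03,  9.53607124e-01,  3.01052238e-01,
         7.65792964e-02],
       [ 9.99999447e-01,  1.05136615e-03, -3.54291484e-06,
        -7.79601021e-04],
       [-3.19894680e-04,  3.01052068e-01, -9.53607650e-01,
        -1.25152361e-01],
       [ 0.00000000e+00,  0.00000000e+00,  0.00000000e+00,
         1.00000000e+00]])}
[[-0.09617766  0.13381524]
 [ 0.10795435  0.13383318]]
[[-0.42856308 -0.09631476  0.91335306]
 [-0.42878463  0.10781712  0.91328236]] [[ 0.0103255  -0.0156694   0.01604764]
 [ 0.01028612  0.0158897   0.01604764]]
```

```bash
python3 - <<'E'
from h import *
for i in range(3): print(cal("wrist")["tool_from_camera"][:3,3], cal("scene")["T"][:3,3],cal("top")["T"][:3,3])
print(status.sense()["tool_pos"])
E
```

```text
[ 0.0765793  -0.0007796  -0.12515236] [-0.10150753 -0.12725061  1.02220869] [0.3871305  0.16114741 1.09004621]
[ 0.0765793  -0.0007796  -0.12515236] [-0.10150753 -0.12725061  1.02220869] [0.3871305  0.16114741 1.09004621]
[ 0.0765793  -0.0007796  -0.12515236] [-0.10150753 -0.12725061  1.02220869] [0.3871305  0.16114741 1.09004621]
[0.53394773 0.07123197 0.07606812]
```

```bash
cat > c4.py <<'E'
from h import *
X=np.array([[-1.00066788e-03,9.53732289e-01,3.00655482e-01,7.60840337e-02],[9.99999444e-01,1.05406826e-03,-1.54e-05,-4.96e-06],[-3.316e-04,3.00655299e-01,-9.53732814e-01,-1.25153679e-01]])
c=cal("wrist")
def tool(pts,off,tz):  # zoom px -> tool coords at tool z plane (m)
    uv=np.array(pts,float)/4-.5+np.array(off)
    q=cv2.undistortPoints(uv.reshape(-1,1,2),c["intrinsics"],c["dist_coeffs"]).reshape(-1,2)
    d=np.c_[q[:,0],-q[:,1],-np.ones(len(q))]@X[:,:3].T
    return ((X[:,3]+d*((tz-X[2,3])/d[:,2])[:,None])*1000)[:,:2]
if __name__=="__main__":
    for n,o,tz,pts in [("cover plate",(270,115),.1502-.017,[(50,68),(350,68),(335,555),(68,555)]),
     ("window",(270,115),.1502-.017,[(144,484),(258,484)]),("block",(270,115),.1502-.041,[(116,236),(288,236)]),
     ("hplate",(250,100),.1503-.008,[(97,56),(444,56),(427,650),(124,650)]),
     ("cap",(250,100),.1503-.060,[(192,558),(352,558),(352,648),(192,648)]),
     ("cap3",(220,180),.0759-.06,[(284,238),(528,238),(527,375),(287,375)]),
     ("pads",(220,180),.013,[(165,262),(632,262)])]:
        q=tool(pts,o,tz);print(n,q.round(1).tolist(),q.mean(0).round(2))
E
python3 c4.py
```

```text
cover plate [[54.7, -31.5], [54.6, 32.1], [-60.1, 32.7], [-60.1, -31.6]] [-2.72  0.42]
window [[-41.4, -13.0], [-41.4, 13.9]] [-41.41   0.44]
block [[23.6, -16.6], [23.6, 17.8]] [23.6   0.63]
hplate [[69.3, -39.2], [69.2, 35.7], [-74.8, 37.2], [-74.7, -39.1]] [-2.75 -1.35]
cap [[-24.9, -17.2], [-24.9, 14.4], [-44.9, 14.7], [-44.9, -17.7]] [-34.92  -1.44]
cap3 [[10.0, -14.9], [9.9, 16.6], [-10.3, 17.2], [-10.3, -15.1]] [-0.17  0.96]
pads [[8.0, -29.9], [7.9, 29.7]] [ 7.92 -0.09]
```

drive_tool(deltas="0.04 0.02 0.06 0; 0 0 0.1 0; 0 0 0.08 0; 0 0 0 0")

```text
t: 5.12
tool_pos: [0.531, 0.0707, 0.0629]
ee_rot: [3.141, -0.001, -2.451]
ft_force: [-0.5, -0.2, -0.0]
width: 0.0595
```

drive_tool(deltas="0 0 0 0; 0 0 0 0; 0 0 0 0; 0 0 0 0; 0 0 0 0; 0 0 0 0", gripper=-1)

```text
t: 5.88
tool_pos: [0.5315, 0.0707, 0.0637]
ee_rot: [-3.141, 0.001, -2.451]
ft_force: [0.7, -0.2, 4.9]
width: 0.0301
```

```bash
python3 w.py 4
```

```text
[0.53154145 0.07073329 0.0636521 ] [-1.79969073e+02  4.59103361e-02 -1.40428500e+02] 5.875 0.030103001565215178 [ 0.6615006  -0.24177443  4.86824782]
```

View pics/w4.png

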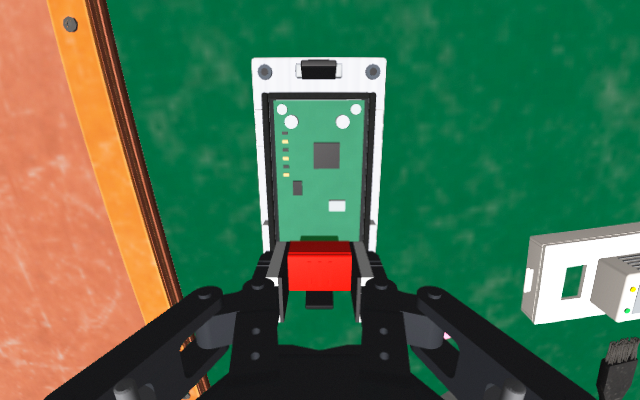

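drive_tool(deltas="0 0 -0.05 0; 0 0 -0.08 0; 0 0 -0.1 0; 0 0 -0.15 0; 0 0 -0.3 0; 0 0 -0.5 0; 0 0 -0.6 0; 0 0 0 0")

```text
t: 6.92
tool_pos: [0.5327, 0.0708, 0.1555]
ee_rot: [-3.138, 0.005, -2.451]
ft_force: [-0.0, -0.1, 0.0]
width: 0.0304
```

```bash
python3 w.py 5; python3 -c "
from h import *
go(.588,.302,.15,219.6)"
```

```text
[0.53274613 0.07079113 0.15552762] [-179.77886004    0.27359589 -140.42257493] 6.925 0.030421907619084844 [-0.0174935  -0.07628096  0.03751794]
shift units [-3.81  2.85  0.08] spin units -0.0 yaw now -140.42 pos [0.5318 0.0708 0.1539] t 6.975 F [ 0.2  0.5 -1. ] w 0.0305
```

View pics/w5.png

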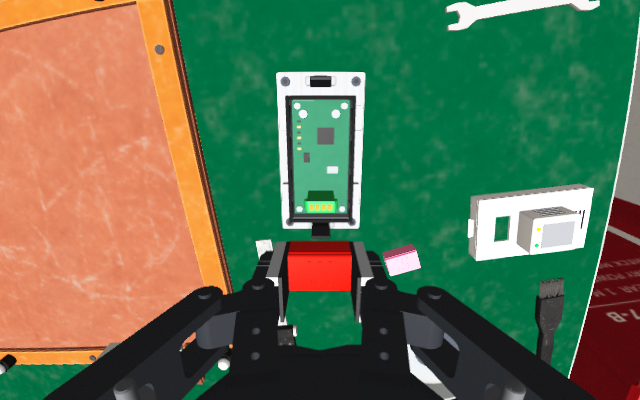

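drive_tool(deltas="-0.76 0.57 0.02 0; -0.76 0.57 0.02 0; -0.76 0.57 0.02 0; -0.76 0.57 0.02 0; -0.77 0.57 0 0; 0 0 0 0; 0 0 0.5 0; 0 0 0.5 0; 0 0 0.5 0; 0 0 0.5 0; 0 0 0 0; 0 0 0 0")

```text
t: 8.48
tool_pos: [0.5876, 0.3015, 0.049]
ee_rot: [-3.141, 0.001, -2.451]
ft_force: [0.5, 0.8, 0.2]
width: 0.0304
```

```bash
python3 w.py 6;python3 -c "
from h import *
go(.588,.302,.042,219.6)"
```

```text
[0.58761917 0.30151095 0.04904567] [-1.79984131e+02  3.50582928e-02 -1.40451391e+02] 8.475 0.030434491520243773 [0.54250467 0.79772995 0.22021349]
shift units [-0.    0.    0.15] spin units -0.0 yaw now -140.45 pos [0.5879 0.3018 0.0495] t 8.525 F [ 0.3  0.3 -0.6] w 0.0304
```

View pics/w6.png

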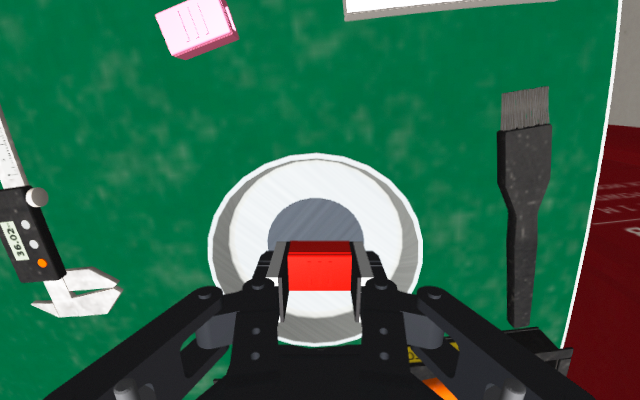

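Cap is centred over the dish (about (318,268)); lower a little and release.

drive_tool(deltas="0 0 0.2 0; 0 0 0 0; 0 0 0 0")

```text
t: 8.9
tool_pos: [0.5873, 0.3019, 0.0384]
ee_rot: [-3.142, 0.0, -2.451]
ft_force: [-0.2, 0.3, 0.2]
width: 0.0305
```

drive_tool(deltas="0 0 0 0; 0 0 0 0; 0 0 0 0; 0 0 -0.4 0; 0 0 -0.6 0; 0 0 -0.6 0; 0 0 -0.6 0; 0 0 0 0", gripper=0.2)

```text
t: 9.9
tool_pos: [0.5889, 0.3026, 0.1528]
ee_rot: [-3.139, 0.007, -2.451]
ft_force: [0.8, -0.4, 0.3]
width: 0.0511
```

```bash
python3 w.py 7;python3 -c "
from h import *
go(.4237,.252,.15,136.3)"
```

```text
[0.58890475 0.30258131 0.15281506] [-179.86276724    0.41209405 -140.42559558] 9.9 0.051143326645765125 [ 0.80607132 -0.39392807  0.27329561]
shift units [ 3.17  1.32 -0.  ] spin units 8.33 yaw now -140.43 pos [0.5879 0.3022 0.1505] t 9.95 F [-0.7 -0.1 -0.8] w 0.0511
```

View pics/w7.png

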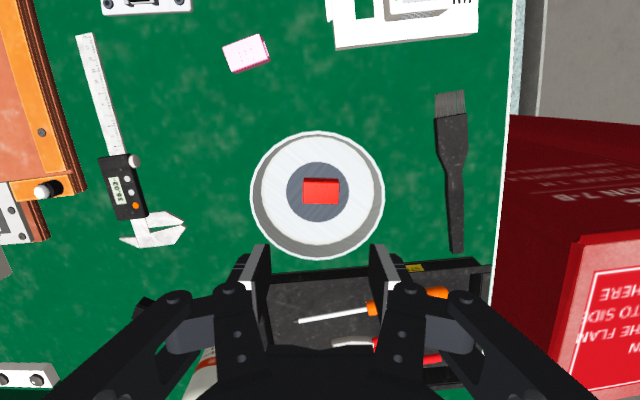

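drive_tool(deltas="0.79 0.33 0 0; 0.79 0.33 0 0; 0.79 0.33 0 0; 0.8 0.33 0 0; 0 0 0 0.93; 0 0 0 0.93; 0 0 0 0.93; 0 0 0 0.93; 0 0 0 0.93; 0 0 0 0.93; 0 0 0 0.93; 0 0 0 0.93; 0 0 0 0.89; 0 0 0 0; 0 0 0 0", gripper=0.4)

```text
t: 11.82
tool_pos: [0.4228, 0.2517, 0.1479]
ee_rot: [-3.141, -0.0, 2.381]
ft_force: [0.1, -0.5, 0.2]
width: 0.06
```

```bash
python3 w.py 8; python3 z.py 8 270 115 370 265 4
```

```text
[0.42275524 0.25167314 0.14792142] [-1.79953706e+02 -2.17609860e-02  1.36443960e+02] 11.825 0.060048003563947405 [ 0.08562437 -0.51584804  0.24162154]
```

View pics/w8z.png

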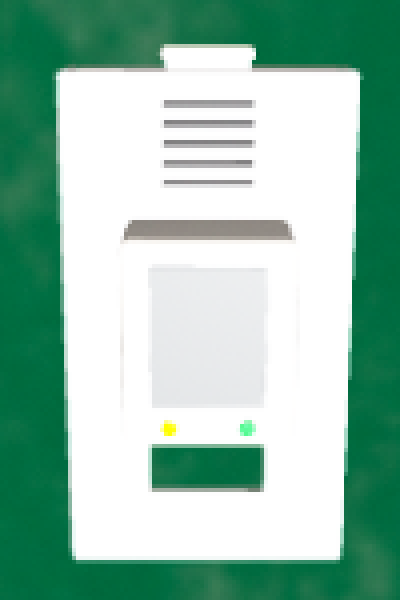

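```bash
python3 - <<'E'
from c4 import *
h=.1479
for n,z,pts in [("plate",.017,[(57,72),(359,72),(342,560),(73,560)]),("win",.017,[(150,490),(263,490)]),("block",.041,[(122,240),(296,240)])]:
    q=tool(pts,(270,115),h-z);print(n,q.round(1).tolist(),q.mean(0).round(2))
go(.4227,.2517,.0395,136.4)
E
```

```text
plate [[54.0, -29.8], [54.0, 33.7], [-60.3, 34.1], [-60.2, -30.1]] [-3.1   1.97]
win [[-41.9, -11.5], [-41.9, 14.9]] [-41.9    1.72]
block [[23.3, -15.2], [23.3, 19.3]] [23.31  2.01]
shift units [ 0.   -0.    2.17] spin units 0.0 yaw now 136.41 pos [0.4228 0.2517 0.148 ] t 11.875 F [-0.4  0.3  0.3] w 0.0598
```

drive_tool(deltas="0.08 0.04 0 0; 0 0 0.5 0; 0 0 0.5 0; 0 0 0.5 0; 0 0 0.3 0; 0 0 0.2 0; 0 0 0.13 0; 0 0 0 0; 0 0 0 0")

```text
t: 13.0
tool_pos: [0.4219, 0.2562, 0.0423]
ee_rot: [3.141, 0.0, 2.378]
ft_force: [0.0, -0.0, 0.2]
width: 0.0597
```

```bash
python3 w.py 9; python3 z.py 9 220 130 420 330 3
```

```text
[0.42185739 0.25618839 0.04230456] [1.79943921e+02 2.21552840e-02 1.36276946e+02] 13.0 0.059746590088523836 [ 0.01659677 -0.04341682  0.23970386]
```

View pics/w9z.png

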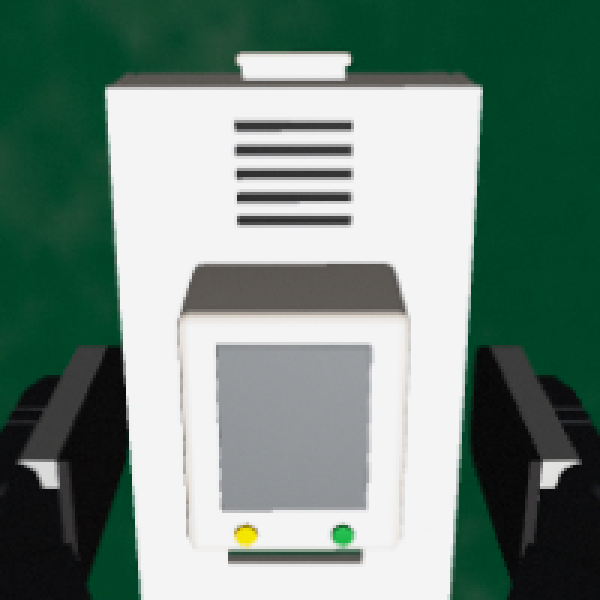

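drive_tool(deltas="0 0 0.04 0; 0 0 0 0; 0 0 0 0; 0 0 0 0; 0 0 0 0; 0 0 0 0; 0 0 0 0", gripper=-1)

```text
t: 13.92
tool_pos: [0.4218, 0.2562, 0.0401]
ee_rot: [3.141, 0.0, 2.378]
ft_force: [-0.8, 0.5, 6.1]
width: 0.0346
```

drive_tool(deltas="0 0 -0.1 0; 0 0 -0.3 0; 0 0 -0.5 0; 0 0 -0.6 0; 0 0 -0.6 0; 0 0 -0.4 0; 0 0 0 0; 0 0 0 0")

```text
t: 14.92
tool_pos: [0.421, 0.2558, 0.1643]
ee_rot: [-3.141, -0.0, 2.378]
ft_force: [0.3, -0.1, -1.1]
width: 0.0349
```

```bash
python3 w.py 10; python3 -c "
from h import *
go(.506,.051,.16,219.7)"
```

```text
[0.42100576 0.2557933  0.16432028] [-1.79945613e+02 -2.44029945e-02  1.36274370e+02] 14.925 0.03487306570298577 [ 0.26998434 -0.07489366 -1.12762748]
shift units [-4.06 -1.78  0.08] spin units -8.34 yaw now 136.27 pos [0.4209 0.2558 0.164 ] t 14.975 F [ 0.3  0.2 -1.7] w 0.0348
```

View pics/w10.png

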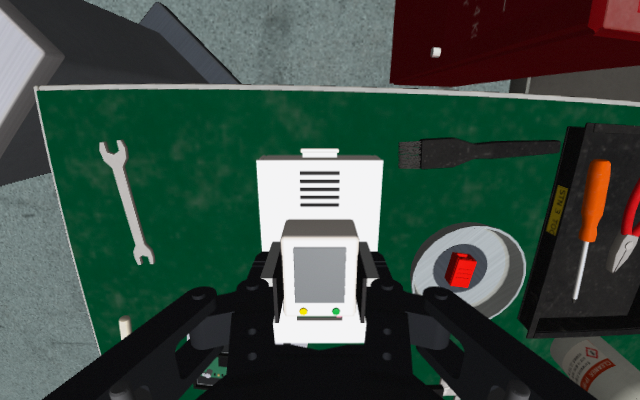

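```bash
python3 -c "
from h import *
go(.5035,.0475,.14,219.5)"
```

```text
shift units [-4.07 -1.87  0.48] spin units -8.32 yaw now 136.27 pos [0.4209 0.2558 0.164 ] t 14.975 F [ 0.3  0.2 -1.7] w 0.0348
```

drive_tool(deltas="-0.5 -0.23 0 0; -0.7 -0.32 0 0; -0.7 -0.32 0 0; -0.7 -0.32 0 0; -0.7 -0.32 0.1 0; -0.5 -0.23 0.1 0; -0.27 -0.13 0.1 0; 0 0 0.18 -0.5; 0 0 0 -0.9; 0 0 0 -0.9; 0 0 0 -0.9; 0 0 0 -0.9; 0 0 0 -0.9; 0 0 0 -0.9; 0 0 0 -0.9; 0 0 0 -0.9; 0 0 0 -0.62; 0 0 0 0; 0 0 0 0; 0 0 0 0")

```text
t: 17.48
tool_pos: [0.5039, 0.0479, 0.1407]
ee_rot: [3.141, -0.0, -2.454]
ft_force: [0.1, -0.5, -0.3]
width: 0.0349
```

```bash
python3 w.py 11; python3 -c "
from h import *
go(.5035,.0475,.09,219.5)
for n in ('scene','top'):
    p,d=optics.snapshot(n); np.savez(n+'11.npz',p=p,d=d)
    c=p[200:300,290:390] if n=='scene' else p[180:300,310:430]
    cv2.imwrite(f'pics/{n}11.png',cv2.resize(c,None,fx=5,fy=5,interpolation=cv2.INTER_CUBIC)[:,:,::-1])
"
```

```text
[0.50387598 0.04790453 0.14066749] [ 1.79987405e+02 -5.48272280e-03 -1.40588236e+02] 17.475 0.03494499916365685 [ 0.07442652 -0.48847465 -0.28827052]
shift units [ 0.01 -0.    1.01] spin units -0.01 yaw now -140.58 pos [0.5039 0.0479 0.1407] t 17.525 F [-0.4 -0.5 -1.3] w 0.0346
```

View pics/w11.png

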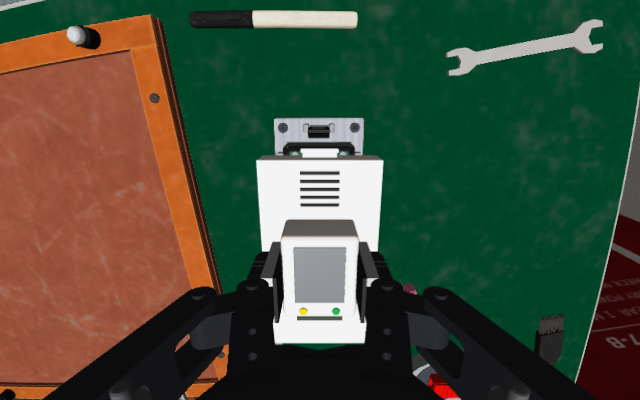

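View pics/scene11.png

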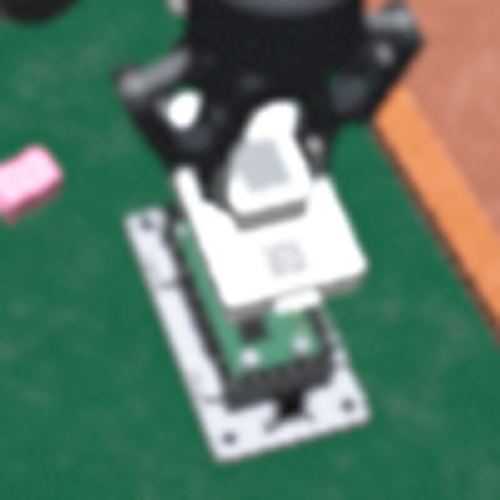

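View pics/top11.png

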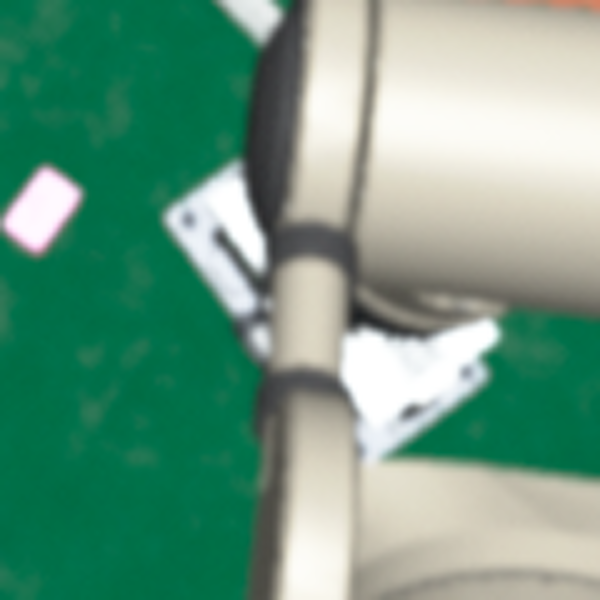

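drive_tool(deltas="0 0 0.3 0; 0 0 0.3 0; 0 0 0.2 0; 0 0 0.15 0; 0 0 0 0; 0 0 0 0; 0 0 0 0")

```text
t: 18.5
tool_pos: [0.5043, 0.0478, 0.0937]
ee_rot: [-3.141, 0.001, -2.453]
ft_force: [-0.3, 0.1, -0.8]
width: 0.0347
```

```bash
python3 w.py 12; python3 z.py 12 240 80 400 200 5
```

```text
[0.50425867 0.04780264 0.09372512] [-1.79965432e+02  4.48694425e-02 -1.40526462e+02] 18.5 0.03474883758855627 [-0.31650551  0.12147876 -0.82398048]
```

View pics/w12z.png

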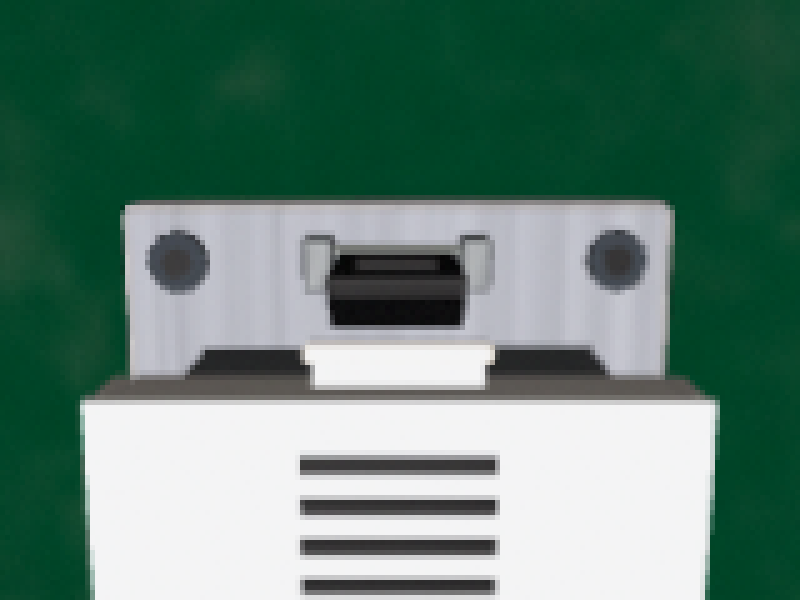

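```bash
python3 - <<'E'
from c4 import *
def t(pts,z): return tool((np.array(pts,float)/5-.5+.5)*4,(240-0.0,80),.0937-z).round(2)
print("plate edge", t([(123,203),(672,203)],.008))
print("hole", t([(179,261),(616,261)],.008))
print("cover top edge", t([(81,400),(718,400)],.0537+.017))
print("cover bottom edge", t([(120,377),(685,377)],.0537+.003))
print("clip top z44", t([(330,256),(465,256),(330,277),(465,277)],.044))
E
```

```text
plate edge [[ 66.38 -37.75]
 [ 66.31  37.53]]
hole [[ 58.51 -30.38]
 [ 58.45  30.14]]
cover top edge [[ 50.13 -31.75]
 [ 50.06  31.95]]
cover bottom edge [[ 50.18 -30.33]
 [ 50.12  31.2 ]]
clip top z44 [[62.02 -7.84]
 [62.    7.64]
 [59.64 -7.87]
 [59.62  7.66]]
```

drive_tool(deltas="0.01 0 0 0; 0 0 0.1 0; 0 0 0.1 0; 0 0 0.1 0; 0 0 0.05 0; 0 0 0 0; 0 0 0 0")

```text
t: 19.42
tool_pos: [0.5036, 0.0475, 0.0758]
ee_rot: [3.142, 0.0, -2.453]
ft_force: [0.0, -0.4, -1.0]
width: 0.0349
```

```bash
python3 w.py 13; python3 z.py 13 240 80 400 200 5
```

```text
[0.50360549 0.04750531 0.07584937] [ 1.79997297e+02  6.72259697e-03 -1.40526227e+02] 19.425 0.03492061605702223 [ 0.02117556 -0.41114343 -1.03515604]
```

View pics/w13z.png

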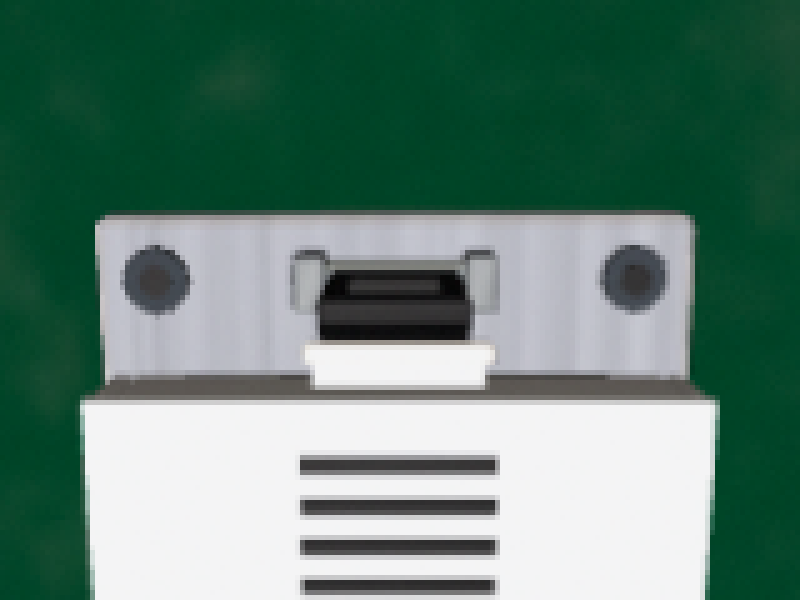

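```bash
python3 - <<'E'
from c4 import *
def t(pts,z): return tool((np.array(pts,float)/5)*4,(240,80),.0758-z).round(2)
print("plate edge", t([(96,216),(693,216)],.008))
print("hole", t([(156,279),(634,279)],.008))
print("cover top edge", t([(81,400),(718,400)],.0358+.017))
print("clip",t([(317,300),(470,300)],.044),t([(317,340),(470,340)],.044-.003))
E
```

```text
plate edge [[ 65.63 -38.04]
 [ 65.55  37.08]]
hole [[ 57.76 -30.82]
 [ 57.7   29.96]]
cover top edge [[ 50.13 -31.75]
 [ 50.06  31.95]]
clip [[58.97 -8.44]
 [58.95  7.42]] [[54.43 -8.67]
 [54.41  7.62]]
```

drive_tool(deltas="0 -0.01 0 0; 0 0 0.04 0; 0 0 0.04 0; 0 0 0 0; 0 0 0 0")

```text
t: 20.1
tool_pos: [0.5039, 0.0472, 0.0718]
ee_rot: [3.141, 0.0, -2.453]
ft_force: [-0.6, 1.6, 0.5]
width: 0.0345
```

drive_tool(deltas="0 0 0.04 0; 0 0 0.04 0; 0 0 0 0; 0 0 0 0")

```text
t: 20.6
tool_pos: [0.5049, 0.0467, 0.0685]
ee_rot: [-3.14, 0.002, -2.453]
ft_force: [-1.3, -0.5, 6.8]
width: 0.0347
```

drive_tool(deltas="0 0 0.04 0; 0 0 0 0; 0 0 0 0")

```text
t: 20.98
tool_pos: [0.5043, 0.0469, 0.0654]
ee_rot: [-3.141, 0.0, -2.453]
ft_force: [3.9, -0.5, -6.1]
width: 0.0348
```

drive_tool(deltas="0 0 0.04 0; 0 0 0 0; 0 0 0 0")

```text
t: 21.35
tool_pos: [0.5043, 0.0469, 0.0646]
ee_rot: [-3.141, 0.001, -2.453]
ft_force: [0.2, -2.4, 7.1]
width: 0.035
```

drive_tool(deltas="0 0 0.04 0; 0 0 0 0; 0 0 0 0")

```text
t: 21.72
tool_pos: [0.5044, 0.0469, 0.0631]
ee_rot: [-3.14, 0.001, -2.453]
ft_force: [-1.5, -1.5, 10.4]
width: 0.035
```

```bash
python3 w.py 14; python3 z.py 14 240 80 400 200 5
```

```text
[0.50435066 0.04689943 0.06308393] [-1.79927299e+02  5.93500774e-02 -1.40521273e+02] 21.725 0.034979896618837464 [-1.5090883  -1.48367572 10.35247821]
```

View pics/w14z.png

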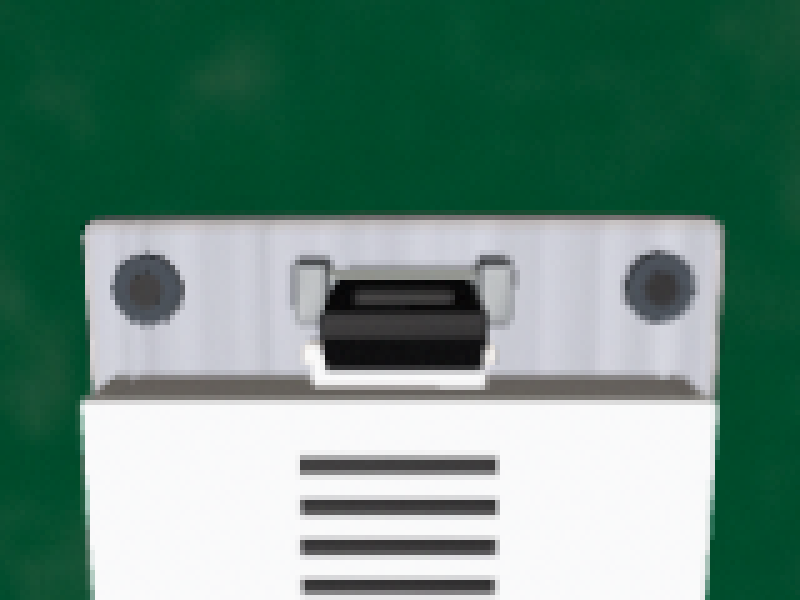

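drive_tool(deltas="0 0 0.03 0; 0 0 0 0; 0 0 0 0")

```text
t: 22.15
tool_pos: [0.5043, 0.0469, 0.0621]
ee_rot: [-3.14, 0.001, -2.452]
ft_force: [-4.1, -2.4, 17.7]
width: 0.0343
```

drive_tool(deltas="0 0 0.03 0; 0 0 0 0; 0 0 0 0")

```text
t: 22.52
tool_pos: [0.5044, 0.0469, 0.0621]
ee_rot: [-3.14, 0.002, -2.452]
ft_force: [-6.7, -2.3, 31.8]
width: 0.0347
```

drive_tool(deltas="0 0 0.03 0; 0 0 0 0; 0 0 0 0")

```text
t: 22.9
tool_pos: [0.5044, 0.0469, 0.062]
ee_rot: [-3.139, 0.002, -2.452]
ft_force: [-12.1, -2.4, 47.0]
width: 0.0348
```

drive_tool(deltas="0 0 -0.04 0; 0 0 0 0; 0 0 0 0; 0 0 0 0")

```text
t: 23.4
tool_pos: [0.5044, 0.0469, 0.0621]
ee_rot: [-3.14, 0.002, -2.452]
ft_force: [-5.8, -2.4, 25.7]
width: 0.0348
```

```bash
python3 w.py 15; python3 -c "
from h import *
p,d=optics.snapshot('scene'); np.savez('scene15.npz',p=p,d=d)
c=p[190:310,270:410]
cv2.imwrite('pics/scene15.png',cv2.resize(c,None,fx=5,fy=5,interpolation=cv2.INTER_CUBIC)[:,:,::-1])
p,d=optics.snapshot('top')
c=p[160:310,230:430]
cv2.imwrite('pics/top15.png',cv2.resize(c,None,fx=4,fy=4,interpolation=cv2.INTER_CUBIC)[:,:,::-1])
print(status.sense()['ft_force'],status.sense()['tool_pos'])
"
```

```text
[0.50442545 0.04690366 0.06211111] [-1.79891180e+02  9.54580875e-02 -1.40517275e+02] 23.4 0.03475511910492301 [-5.80441726 -2.42328481 25.65454502]
[-6.72208217 -2.54215656 26.12759497] [0.50440592 0.04689958 0.06209876]
```

View pics/scene15.png

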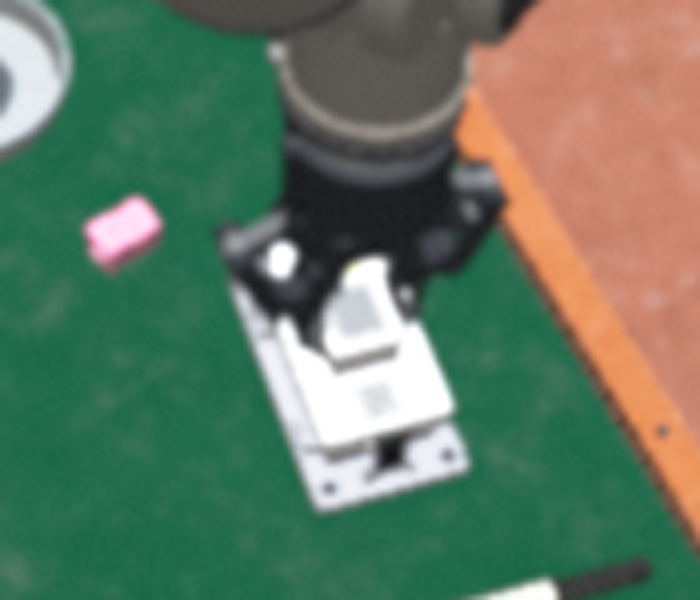

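View pics/top15.png

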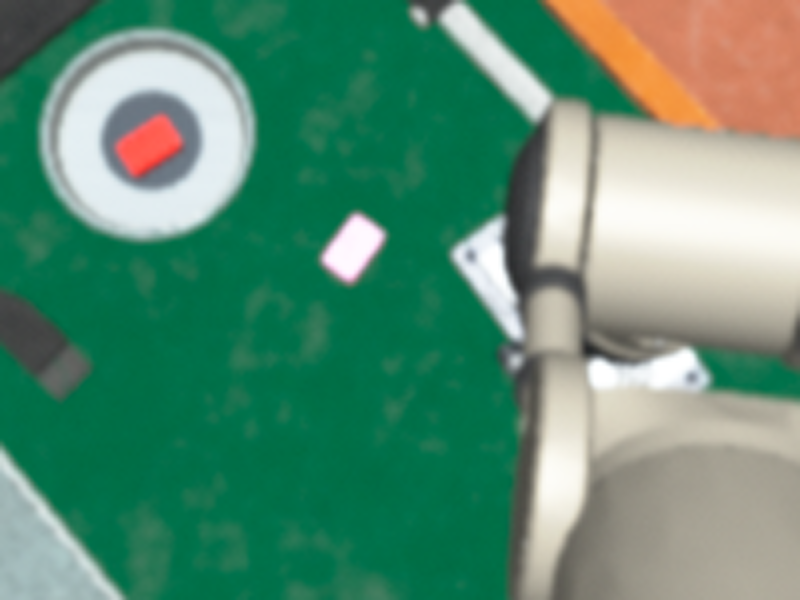

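View pics/w15.png

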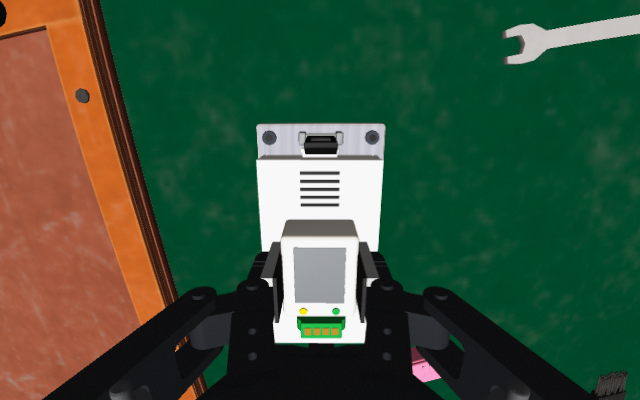

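```bash
python3 z.py 15 260 290 380 380 6; python3 -c "
from h import *
s=status.sense();print(s['t'],s['ft_force'],s['tool_pos'])"
```

```text
23.55 [-6.72208217 -2.54215656 26.12759497] [0.50440592 0.04689958 0.06209876]
```

View pics/w15z.png

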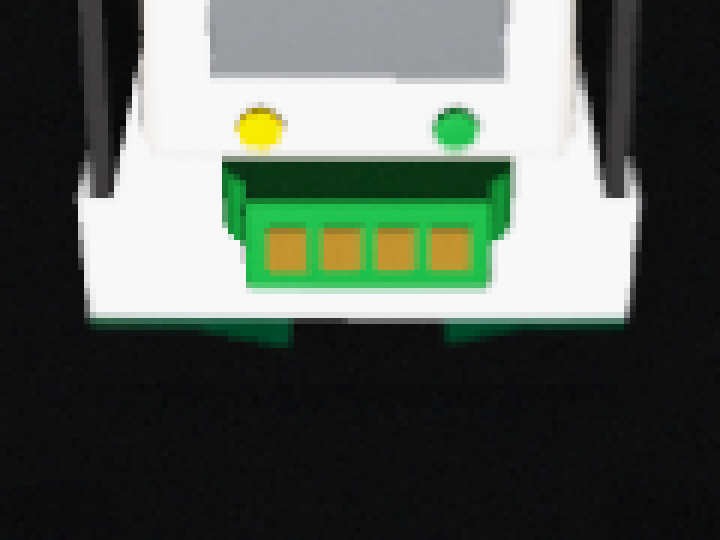

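```bash
python3 -c "
from h import *
print(bot.close_job()); s=status.sense(); print(s['t'],s['ft_force'],s['tool_pos'])"
```

```text
the job is handed in; nothing more can be done
None
the job is handed in; nothing more can be done
```

I pulled the red cap off and dropped it in the steel dish. I then fitted the white cover over the housing and pressed it past both clips onto the seal. The job was handed in at about 23.6 s, with the gripper still holding the block and pressing.

**Last checks that agreed**
- **Cap:** the top view shows the red cap lying in the dish.
- **Cover:** the wrist view shows the connector up through the window and the near clip over its lug.
- **Clips:** the vertical force built to about 7 N, dropped sharply, then rose again as the seal compressed.
- **Seal:** the cover reached a hard stop with the tool at z = 62.1 mm, against 62 mm expected for fully home. It was level to about 0.1°, with a steady press of about 26 N.
- **Calipers, brush and marker pen:** I did not go near them.

**Less certain**
- **Far clip:** the camera could only partly see it. In the wrist view no lug shows beside it, which fits a closed clip. Otherwise I rely on the force drop and the cover being level and fully down.
- **Press force:** it peaked at 47 N at the wrist before I eased it back. About 7 N of sideways force remained at the end.
- **Camera disagreement:** the wrist and overhead cameras differed by about 2.5 mm along the tool's x axis. I placed the cover by comparing it with the housing in the same wrist view.

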